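# Close the test rig's port with the cam-lever coupling

### The arm

A 6-joint arm with a two-finger parallel gripper is mounted at the origin on the work surface. World frame = base frame: x ahead of the robot, y to its left, z up, the work surface at z = 0. Lengths are in m, angles in degrees, forces in N, time in s.
With the tool pointing down it reaches from about 0.375 to 0.9 m from the base axis. Payload 3.1 kg.
Tool frame: the origin (TCP) lies at the very end of the fingers, on their centre line; the grasp point (between the pads) lies bot.hold_point_z behind it (bot.hold_point_z is the distance from the TCP to the grasp point, in m); z points along the fingers, y is the line along which they close (so a half turn about z gives the same grasp; the last joint's range is limited). The gripper opens to 87 mm and grips with 3 to 60 N. Pads are 19 mm wide; open, the fingers measure 117 mm over their backs; the gripper's body (75 mm by 190 mm) begins 51 mm behind the grasp point.
Start: joints at [64.429, 30.224, 82.088, -0, 67.689, -10.227], TCP at [0.165, 0.603, 0.223] pointing down, gripper open.
Joint ranges: [-176.69, 176.69], [-43.24, 126.21], [12.49, 139.97], [-82, 262], [0, 151.66], [-163.58, 163.58]. Speed limits (degrees/s): [159.86, 159.86, 180, 180, 180, 180].

### API

Orientations are given as a 3x3 rotation matrix whose columns are the frame's x, y, z axes.
In Python, from rig import bot gives the robot as it stands.
- The arm moves only by the tool apply_moves, never from a script. Its argument "plan" is one flat list of numbers, 4 for each row, row after row: the shift along the world's x, y, z normalised to -1 to 1, where 1 is 0.05 m, then the turn about the world's z normalised to -1 to 1, where 1 is 10 degrees. A call has 1 to 12 rows; each row shifts and turns the commanded pose from where the row before left it; what a row does not reach is not made up. A row lasts 1/8 s, in which the tool goes at most 62.5 mm and 10.7 degrees, less where a joint would pass 70% of its speed; a pose out of reach is approached as far as the arm can. A call with a number of a shift or a turn outside -1 to 1 is refused whole. A call with a gripper value outside its range is refused whole. "grip" is the closure, from -1 (fully open) to 1 (shut), so that 0 is half open, set as the call begins (left out, the last holds). The fingers move at their own pace and stop on an object; the grip force is fixed at half the most. Time passes only in rows, so rows that do not move let the fingers close. It gives the time, the measured TCP pose, the force, the opening and the grip force at its end, in the units of the state.
- bot.read_state(): the state, without advancing time (a new reading comes with each control period).
- bot.capture(name): name is "scene" or "side" or "wrist"; returns (picture, depth): 384x512x3 uint8, red, green, blue; 384x512 float32, m along the optical axis (not along the pixel's ray), 0 where there is no reading.
- bot.camera_info(name): a dict with "vertical_fov" (degrees; the focal length in pixels is half the picture's height over the tangent of half this angle, whatever the lens; pixels are square), "cx", "cy" (the principal point, pixels), "rvec" (rotation vector, rad) and "tvec" (3), from world to camera coordinates, as OpenCV has them; the wrist camera has in their place "mount" (4x4, takes a point from camera to tool coordinates, whose origin is the TCP and whose axes are the flange's). Camera axes: x right, y down, z forward; pixel columns grow to the right and rows downward; lengths in m; the calibration is good to about 2 mm. A picture is of the moment at which its call begins: read the wrist's pose just before it. camera_info takes no time and is no camera call.
- bot.hand_in(): hands the job in; it is judged then, once.
Trained networks look in the newest picture that a camera, given by its name, has taken for a name from the list of things; names that differ only in an ending like _2 or _b are one class to them, and where a whole thing is asked for, a point or a joint stands for the part that bears it (a point fixed in the world has none). Each returns a list of dicts, best first, with "p" (0 to 1); they miss things now and then, are a little off and sometimes report something else, mostly with a low value. They report only what shows in the picture. A call takes as long as a camera call. They do not tell look-alikes from the thing itself.
- bot.outline_of(camera, target): "mask" (384x512 bool, what is visible of it) and "xy" ([column, row] as shares, 0 to 1, of the picture: columns of its width, rows of its height, amid what is visible of it).
- bot.pinpoint(camera, target): "xy" ([column, row] as shares, 0 to 1, of the picture: columns of its width, rows of its height: a listed point, or the origin of a listed thing).
The state is a dict: "time_s": time; "joint_positions": joint angles; "qvel": joint speeds; "tau": joint torques, N m; "position": TCP position; "tcp_rot": TCP orientation; "force": force on the tool from outside, world axes, zero at the start; "moment": the same for the moment, N m; "opening": opening from 0.0 (shut) to 1.0 (fully open); "grasp_force": force on a finger pad.
Only numpy, scipy, OpenCV 4.12 (cv2) and the standard library are available. Lean on these libraries where they do the work, as an engineer would, in place of code of your own. Each camera call takes 0.05 s, during which the arm holds its last target. There are 200 camera calls.

### The job

Push the aluminium coupling with the two cam levers onto the brass grooved adaptor of the black test rig until it is fully home, pressing firmly but never so hard that the adaptor's sprung mount is driven to its stop. With the coupling home and both levers still up, swing the levers all the way down one after the other, let go, and leave everything else on the bench where it is.

Things in the scene. Friction and masses are not known exactly. Their poses are not given: they have to be found in the camera images.
- coupling: Aluminium cap, open below, standing upright, with two cam levers hinged on its +y and -y sides. Origin: centre of its open underside, z up along its axis. Body 58 mm across, 53 mm high; bore 42 mm across, 43 mm deep from underside to ceiling. About 0.5 kg. It may sit on the adaptor at any yaw.
- coupling_grip (a point): Point on the coupling's axis, 76 mm above its underside, in its black round grip: 34 mm across, with a blue band, from 53 to 97 mm above the underside. Hold it from above with the fingers closing along the coupling's x axis, clear of the levers.
- lever_a (a joint): Lever on the coupling's +y side, in rad. 0 = fully down at its stop, sloping outward and 55 degrees below level; grows as it swings up: 0.96 level, 1.7 upper stop; starts at 1.25 to 1.65. It stays where it is left and takes about 5 to 6 N on the paddle. Its cam drops into the adaptor's groove on the way down; short of home the cam meets the rim: hard going or jammed.
- lever_a_paddle (a point): Centre of the red paddle of lever_a, 57 mm from the lever's pivot; paddle 26 mm long, 20 mm wide (along x of the coupling), 8 mm thick. The pivot lies on the coupling 27 mm from its axis (y = +27 mm) and 22 mm above its underside; the hinge runs along x. Between them a straight bar 12 mm wide, 6 mm thick. Push the paddle from above and outside.
- lever_b (a joint): Lever on the coupling's -y side: the mirror image of lever_a, same values.
- lever_b_paddle (a point): Centre of the yellow paddle of lever_b, the mirror image of the red one (pivot at y = -27 mm on the coupling).
- port_mouth (a point): Centre of the top rim of the brass grooved adaptor, z up; about 176 mm above the bench, moves down with its sprung mount. Adaptor 40 mm across, its top 4 mm chamfered to 32 mm across. Home: the coupling's ceiling rests on the rim, its underside 43 mm below this point. A flange 68 mm across lies 85 mm below it. The deck below is 55 mm above the bench.
- seal_top (a point): Centre of the top of the stiff round black seal, 25 mm across, that stands 8 mm out of the adaptor's rim at first. The coupling's ceiling has to push it down level with the rim against about 12 N; it stays where it is pushed.
- port (a joint): How far the adaptor's sprung mount is pressed down, m: 0 at rest, 0.018 at its stop; keep it below 0.016. It gives way by several mm under the push, so the adaptor sinks while the seal goes in: judge home by force, which stays nearly level while the seal slides and climbs again once the ceiling rests on the rim. The push on the adaptor (coupling's weight included) at home: 18 to 25 N is right, 34 N too much.
- rig: The black test rig, fixed. Origin: on the bench under the adaptor's axis. Its housing is 55 mm high and reaches x from -110 to +130 mm, y from -90 to +280 mm; a turntable with three short posts (up to 142 mm above the bench) lies round x = 35, y = 200 mm, and a lamp row (up to 125 mm high) stands at y = 268 mm.
- plain_cap: Bystander: plain aluminium cap without levers, 52 mm across, 48 mm high, loose; origin under its centre. Leave alone.
- spare_ring: Bystander: black rubber ring 48 mm across, 8 mm high, loose; origin under its centre. Leave alone.
- screwdriver: Bystander: screwdriver lying on the bench. Leave alone.
- steel_post: Bystander: upright metal post 18 mm across, 60 mm high, loose; origin under its centre. Leave alone.
- cleaner_jar: Bystander: amber jar with white cap, 48 mm across, 60 mm high, loose; origin under its centre. Leave alone.
- mug: Bystander: blue mug 80 mm across, 90 mm high, loose; origin under its centre. Leave alone.
Not all that is in view belongs to the job. Leave any brown, orange or pink look-alike of the coupling alone.

How it is judged (in metres and radians):
On the way, in this order (a step that is already met when the one before it is completed fails the run):
1. the coupling is fully home on the adaptor with both levers still up (z of coupling in the frame of port_mouth below -0.0405 m and horizontal distance between coupling and port_mouth below 0.006 m and value of joint each of lever_a, lever_b above 0.9 rad), for 0.2 s.
2. one lever is fully down while the other is still up (((value of joint lever_a below 0.12 rad and value of joint lever_b above 0.6 rad) or (value of joint lever_b below 0.12 rad and value of joint lever_a above 0.6 rad))), for 0.1 s.
At the end, for the whole second after the job is handed in: The coupling sits fully home on the adaptor (underside at least 40.5 mm below the rim, centred within 5 mm, upright on it within 0.06 rad), both cam levers are down within 0.12 rad of their stops, and it is at rest (z of coupling in the frame of port_mouth below -0.0405 m and horizontal distance between coupling and port_mouth below 0.005 m and angle between the z axis of coupling and the z axis of port_mouth, either way round below 0.06 rad and value of joint each of lever_a, lever_b below 0.12 rad and linear speed of coupling below 0.01 m/s); the robot touches nothing.
It fails at once if the adaptor's sprung mount is driven to its stop (pressed in more than 16 mm) (value of joint port above 0.016 m).
It fails at once if a bystander is moved more than 30 mm (distance of any of plain_cap, spare_ring, screwdriver, steel_post, cleaner_jar, mug from where it was at the start of the episode above 0.03 m).
It also fails if it takes over 72 s, if anything falls off the work surface, if the arm or the gripper's body presses on something with over 40 N, if the wrist force passes 120 N, or if a joint passes its speed limit or range.

## Working session

There is one attempt and no reset: what is moved stays moved. The work goes in short steps, Python scripts to look and compute and a tool call to move; the robot and the scene stay as the last step left them, time stands still between calls to the robot, and variables do not carry over. Pictures are saved under pics/ and viewed, at most 10 in all, crops included, and the job is handed in when it is done.

Besides the shell and the picture viewer there is one more tool, called after ">>>" by a JSON object that holds its "api" and its "payload". apply_moves: Moves the arm, as the interface text tells. Its arguments: {"type":"object","properties":{"plan":{"type":"array","items":{"type":"number"}},"grip":{"type":"number"}},"required":["plan"]}

```bash
ls; mkdir -p pics; cat > h.py <<'E'
from rig import bot
import numpy as np, cv2
def cam(name, st=None):
    i=bot.camera_info(name); f=192/np.tan(np.radians(i["vertical_fov"])/2)
    K=np.array([[f,0,i["cx"]],[0,f,i["cy"]],[0,0,1]])
    if "mount" in i:
        st=st or bot.read_state(); T=np.eye(4);T[:3,:3]=st["tcp_rot"];T[:3,3]=st["position"]
        M=T@np.array(i["mount"]); return K,M
    R=cv2.Rodrigues(np.array(i["rvec"],float))[0]; M=np.eye(4);M[:3,:3]=R.T;M[:3,3]=-R.T@np.array(i["tvec"]).ravel()
    return K,M
def cloud(name,depth,mask,KM):
    K,M=KM; v,u=np.nonzero(mask&(depth>0)); z=depth[v,u]
    P=np.stack([(u-K[0,2])/K[0,0]*z,(v-K[1,2])/K[1,1]*z,z],1)
    return P@M[:3,:3].T+M[:3,3]
def ray_at_z(xy,KM,z):
    K,M=KM; u,v=xy[0]*512,xy[1]*384
    d=M[:3,:3]@np.array([(u-K[0,2])/K[0,0],(v-K[1,2])/K[1,1],1]); o=M[:3,3]
    return o+d*(z-o[2])/d[2]
def save(n,im): cv2.imwrite("pics/"+n+".png",cv2.cvtColor(im,cv2.COLOR_RGB2BGR))
E
python3 - <<'E'
from h import *
ims=[]
for c in ["scene","side"]:
    im,d=bot.capture(c); KM=cam(c); np.savez(c+".npz",im=im,d=d)
    print(c,"cam at",KM[1][:3,3].round(3), "look",KM[1][:3,2].round(2))
    ims.append(im)
    for t in ["coupling","lever_a_paddle","lever_b_paddle","rig"]:
        for o in bot.outline_of(c,t)[:4]:
            P=cloud(c,d,o["mask"],KM)
            print(t,round(o["p"],2),(np.array(o["xy"])*[512,384]).round(),len(P),np.median(P,0).round(3) if len(P) else "", P.max(0).round(3) if len(P) else "")
    for t in ["coupling_grip","port_mouth","seal_top","lever_a_paddle"]:
        for o in bot.pinpoint(c,t)[:4]:
            x=np.array(o["xy"])*[512,384]; print("pt",t,round(o["p"],2),x.round())
save("s1",ims[0]);save("s2",ims[1])
print(bot.hold_point_z, bot.read_state()["time_s"])
E
```

```text
pics
scene cam at [ 1.591 -0.396  1.357] look [-0.62  0.26 -0.74]
coupling 0.89 [255. 151.] 409 [0.327 0.135 0.08 ] [0.352 0.219 0.139]
coupling 0.84 [184. 220.] 530 [ 0.523 -0.215  0.051] [ 0.545 -0.13   0.102]
coupling 0.82 [150. 176.] 455 [ 0.294 -0.274  0.078] [ 0.322 -0.215  0.141]
coupling 0.66 [326. 251.] 617 [0.828 0.169 0.073] [0.857 0.256 0.14 ]
lever_a_paddle 0.64 [205. 213.] 94 [ 0.51  -0.146  0.049] [ 0.522 -0.11   0.068]
lever_a_paddle 0.62 [249. 166.] 74 [0.335 0.097 0.024] [0.352 0.12  0.061]
lever_b_paddle 0.64 [169. 223.] 36 [ 0.516 -0.271  0.045] [ 0.526 -0.246  0.061]
rig 0.65 [297. 200.] 6477 [0.606 0.19  0.056] [0.718 0.462 0.191]
pt coupling_grip 0.59 [185. 211.]
pt coupling_grip 0.59 [152. 160.]
pt coupling_grip 0.58 [256. 141.]
pt coupling_grip 0.56 [334. 235.]
pt port_mouth 0.55 [274. 172.]
pt seal_top 0.6 [272. 172.]
pt lever_a_paddle 0.65 [246. 167.]
pt lever_a_paddle 0.54 [142. 191.]
pt lever_a_paddle 0.48 [204. 214.]
pt lever_a_paddle 0.38 [342. 253.]
side cam at [ 0.348 -1.178  0.852] look [ 0.15  0.85 -0.51]
coupling 0.85 [243. 271.] 781 [ 0.508 -0.226
[... 196 characters left out ...]
77 [173. 313.] 214 [ 0.304 -0.314  0.024] [ 0.321 -0.275  0.063]
lever_b_paddle 0.65 [317. 192.] 97 [0.797 0.133 0.026] [0.812 0.164 0.064]
lever_b_paddle 0.57 [253. 283.] 44 [ 0.513 -0.286  0.055] [ 0.524 -0.237  0.06 ]
rig 0.91 [247. 195.] 5935 [0.558 0.106 0.054] [0.719 0.507 0.185]
rig 0.73 [190. 263.] 117 [ 0.371 -0.126  0.006] [ 0.39  -0.102  0.01 ]
pt coupling_grip 0.97 [154. 269.]
pt coupling_grip 0.92 [248. 260.]
pt coupling_grip 0.78 [163. 185.]
pt coupling_grip 0.69 [321. 162.]
pt port_mouth 0.65 [240. 167.]
pt port_mouth 0.48 [244. 248.]
pt seal_top 0.36 [238. 163.]
pt lever_a_paddle 0.56 [245. 247.]
pt lever_a_paddle 0.54 [175. 318.]
pt lever_a_paddle 0.52 [177. 219.]
0.0187 0.9
```

View pics/s1.png

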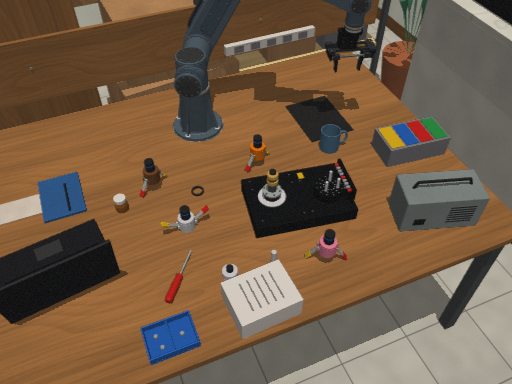

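View pics/s2.png

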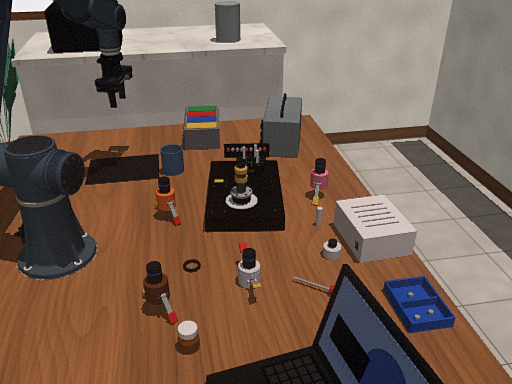

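The look-alikes are brown (150,176), orange (257,150) and pink (328,245). The bare aluminium one with red and yellow levers at (185,217) in the scene view, and (249,268) in the side view, matches the description. The port with its brass top is at (272,175).

```bash
python3 - <<'E'
from h import *
from scipy.optimize import least_squares
def tri(a,b):
    A=[];bb=[]
    for n,(u,v) in (("scene",a),("side",b)):
        K,M=cam(n); d=M[:3,:3]@np.linalg.inv(K)@[u,v,1]; d/=np.linalg.norm(d); Q=np.eye(3)-np.outer(d,d)
        A.append(Q);bb.append(Q@M[:3,3])
    return np.linalg.lstsq(np.vstack(A),np.hstack(bb),rcond=None)[0].round(3)
print("seal",tri((272,172),(239,164)),"grip",tri((185,211),(248,260)))
print("pad a",tri((206,211),(242,246)),"b",tri((167,225),(255,284)))
print(np.round(bot.camera_info("wrist")["mount"],3),bot.camera_info("wrist")["vertical_fov"])
print(np.round(bot.read_state()["tcp_rot"],3))
a=np.load("scene.npz")["im"][185:245,150:220];b=np.load("side.npz")["im"][230:300,215:285]
save("c1",np.hstack([cv2.resize(a,(390,390),interpolation=2),cv2.resize(b,(390,390),interpolation=2)]))
E
```

```text
seal [0.541 0.104 0.179] grip [ 0.508 -0.209  0.072]
pad a [ 0.511 -0.133  0.052] b [ 0.517 -0.278  0.045]
[[ 0.001 -0.965 -0.262  0.07 ]
 [ 1.     0.001  0.001  0.001]
 [-0.001 -0.262  0.965 -0.162]
 [ 0.     0.     0.     1.   ]] 68.92064265561919
[[-0.964  0.265  0.   ]
 [ 0.265  0.964  0.   ]
 [ 0.     0.    -1.   ]]
```

View pics/c1.png

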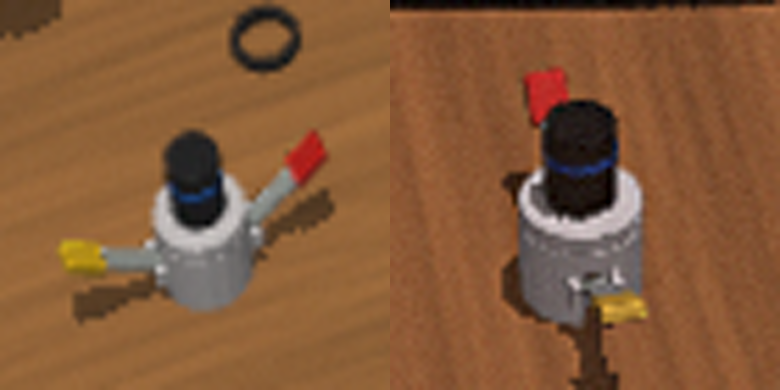

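The crop confirms bare aluminium, a blue band, and the red lever towards +y with the yellow towards -y. I'll go above the port for a close look on the way.

>>> {"api": "apply_moves", "payload": {"plan": [0.75,-1,0.1,-0.72,0.75,-1,0.1,-0.72,0.75,-1,0.1,-0.72,0.75,-1,0.1,-0.72,0.75,-1,0.1,-0.72,0.75,-1,0.1,-0.72,0.75,-1,0.1,-0.72,0.75,-1,0.1,-0.72,0.75,-1,0.1,-0.72,0.75,-1,0.1,-0.72,0,0,0,0,0,0,0,0], "grip": -1}}

```text
time_s: 2.4
position: [0.5385, 0.1043, 0.2721]
tcp_rot: [[-0.046, 0.999, -0.001], [0.999, 0.046, 0.001], [0.001, -0.001, -1.0]]
force: [0.2, 0.5, 0.4]
opening: 1.0
grasp_force: 0.0
```

```bash
cat > look.py <<'E'
from h import *
import sys
def look(name,targets,pz):
    st=bot.read_state(); im,d=bot.capture("wrist"); KM=cam("wrist",st); save(name,im); np.savez(name+".npz",im=im,d=d,M=KM[1])
    print("tcp",np.round(st["position"],4),"yawx",np.degrees(np.arctan2(st["tcp_rot"][1][0],st["tcp_rot"][0][0])).round(2),"t",st["time_s"],"F",np.round(st["force"],1))
    for t in targets:
        for o in bot.pinpoint("wrist",t)[:2]:
            print(t,round(o["p"],2),(np.array(o["xy"])*[512,384]).round(1),ray_at_z(o["xy"],KM,pz.get(t,0)).round(4))
    return im,d,KM
E
python3 - <<'E'
from look import *
im,d,KM=look("w1",["port_mouth","seal_top","rig"],dict(port_mouth=.176,seal_top=.184))
P=cloud("w",d,d>0,KM)
near=np.hypot(P[:,0]-.541,P[:,1]-.104)<.05
for lo,hi in [(.179,.19),(.170,.179),(.16,.17),(.085,.095)]:
    q=P[near&(P[:,2]>lo)&(P[:,2]<hi)]
    if len(q)>20: print(lo,len(q),q.mean(0).round(4),q.min(0).round(4),q.max(0).round(4))
E
```

```text
tcp [0.5385 0.1043 0.2721] yawx 92.63 t 2.4 F [0.2 0.5 0.4]
port_mouth 0.84 [262.1 193.9] [0.5459 0.1034 0.176 ]
seal_top 0.82 [262.4 194.8] [0.546  0.1048 0.184 ]
rig 0.59 [258.9 160.9] [0.5446 0.1071 0.    ]
0.179 542 [0.5451 0.1048 0.1836] [0.5334 0.0924 0.1792] [0.557  0.1164 0.1857]
0.17 718 [0.5449 0.1074 0.1745] [0.5263 0.0841 0.1701] [0.5646 0.1238 0.1789]
0.16 71 [0.5437 0.1206 0.1646] [0.526  0.1084 0.16  ] [0.5635 0.1239 0.1699]
0.085 1112 [0.5438 0.1168 0.0908] [0.5124 0.081  0.0851] [0.5788 0.138  0.0949]
```

View pics/w1.png

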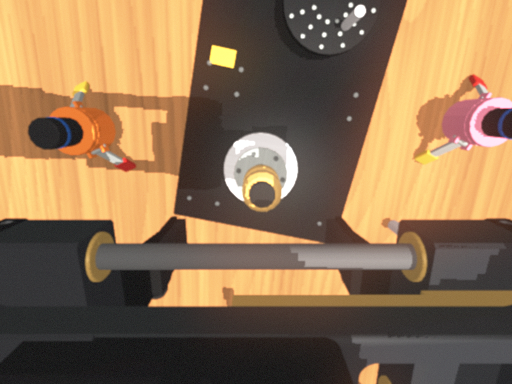

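Port axis is near (0.545, 0.104), seen at (262,193). Next, above the coupling.

>>> {"api": "apply_moves", "payload": {"plan": [-0.08,-0.9,-0.1,0,-0.08,-0.9,-0.1,0,-0.08,-0.9,-0.1,0,-0.08,-0.9,-0.1,0,-0.08,-0.9,-0.1,0,-0.08,-0.9,-0.1,0,-0.08,-0.9,-0.1,0,0,0,0,0,0,0,0,0]}}

```text
time_s: 3.72
position: [0.511, -0.2093, 0.2373]
tcp_rot: [[-0.047, 0.999, -0.001], [0.999, 0.047, 0.001], [0.001, -0.001, -1.0]]
force: [-0.4, 0.2, 0.1]
opening: 0.997
grasp_force: 0.0
```

```bash
python3 - <<'E'
from look import *
im,d,KM=look("w2",["coupling_grip","coupling","lever_a_paddle","lever_b_paddle"],dict(coupling_grip=.076,lever_a_paddle=.05,lever_b_paddle=.05))
P=cloud("w",d,d>0,KM); C=im[d>0].astype(int)
n=(np.hypot(P[:,0]-.51,P[:,1]+.209)<.12)
top=P[n&(np.hypot(P[:,0]-.51,P[:,1]+.209)<.04)&(P[:,2]>.09)&(P[:,2]<.105)]
print("top",len(top),top.mean(0).round(4),((top.min(0)+top.max(0))/2).round(4))
sh=P[n&(np.hypot(P[:,0]-.51,P[:,1]+.209)<.04)&(P[:,2]>.049)&(P[:,2]<.057)]
print("sh",((sh.min(0)+sh.max(0))/2).round(4),(sh.max(0)-sh.min(0)).round(3))
r,g,b=C.T
for nm,m in (("red",(r>110)&(g<60)&(b<70)),("yel",(r>140)&(g>110)&(b<90))):
    q=P[n&m&(P[:,2]>.03)]; print(nm,len(q),q.mean(0).round(4),q.max(0).round(3),q.min(0).round(3))
E
```

```text
tcp [ 0.511  -0.2093  0.2373] yawx 92.71 t 3.725 F [-0.4  0.2  0.1]
coupling_grip 0.9 [259.6 177.1] [ 0.5168 -0.208   0.076 ]
coupling_grip 0.85 [ 41.  229.2] [ 0.249  -0.2873  0.076 ]
coupling 0.88 [259.8 167.4] [ 0.5183 -0.2102  0.    ]
lever_a_paddle 0.9 [258.2 116.2] [ 0.5119 -0.1387  0.05  ]
lever_a_paddle 0.56 [116.2 229.8] [ 0.3289 -0.2953  0.05  ]
lever_b_paddle 0.73 [257.6 232.9] [ 0.5188 -0.2906  0.05  ]
lever_b_paddle 0.62 [ 66.8 162.2] [ 0.2742 -0.2063  0.05  ]
top 701 [ 0.5146 -0.2077  0.0965] [ 0.5144 -0.2083  0.0947]
sh [ 0.5145 -0.208   0.0529] [0.057 0.056 0.008]
red 130 [ 0.516  -0.1426  0.0912] [ 0.559 -0.126  0.321] [ 0.502 -0.177  0.053]
yel 382 [ 0.5217 -0.2568  0.1228] [ 0.559 -0.173  0.337] [ 0.462 -0.294  0.045]
```

View pics/w2.png

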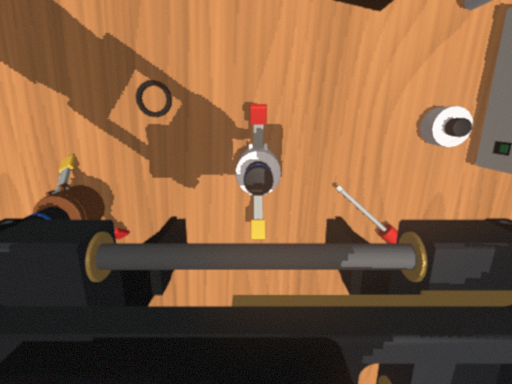

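Coupling axis is at (0.5145, -0.208), seen at (259,170). The levers run along the tool's x and the yaw matches, so I'm going down and gripping.

>>> {"api": "apply_moves", "payload": {"plan": [0.07,0.03,-0.6,0,0,0,-0.8,0,0,0,-0.8,0,0,0,-0.8,0,0,0,-0.6,0,0,0,0,0,0,0,0,0,0,0,0,0]}}

```text
time_s: 4.97
position: [0.5157, -0.2097, 0.059]
tcp_rot: [[-0.047, 0.999, 0.003], [0.999, 0.047, -0.002], [-0.002, 0.003, -1.0]]
force: [-0.2, -0.0, 0.4]
opening: 1.002
grasp_force: 0.0
```

>>> {"api": "apply_moves", "payload": {"plan": [0,0,0,0,0,0,0,0,0,0,0,0,0,0,0,0,0,0,0,0,0,0,0,0,0,0,0,0,0,0,0,0], "grip": 1}}

```text
time_s: 5.98
position: [0.5142, -0.2091, 0.0573]
tcp_rot: [[-0.046, 0.999, -0.001], [0.999, 0.046, 0.0], [0.0, -0.001, -1.0]]
force: [-1.0, -0.9, 0.4]
opening: 0.38
grasp_force: 30.0
```

>>> {"api": "apply_moves", "payload": {"plan": [0,0,0.4,0,0,0,0.8,0,0,0,0.9,0,0,0,0.9,0,0,0,0.9,0,0,0,0.5,0,0,0,0.4,0,0,0,0,0]}}

```text
time_s: 6.98
position: [0.5151, -0.2093, 0.2979]
tcp_rot: [[-0.046, 0.999, 0.002], [0.999, 0.046, -0.001], [-0.001, 0.002, -1.0]]
force: [0.5, -0.0, -5.5]
opening: 0.383
grasp_force: 30.0
```

>>> {"api": "apply_moves", "payload": {"plan": [0.06,0.4,0,0,0.06,0.7,0,0,0.06,0.8,0,0,0.06,0.8,0,0,0.06,0.8,0,0,0.06,0.8,0,0,0.06,0.7,0,0,0.06,0.6,0,0,0.06,0.4,0,0,0.08,0.25,0,0,0,0,0,0,0,0,0,0]}}

```text
time_s: 8.48
position: [0.5453, 0.1028, 0.2969]
tcp_rot: [[-0.046, 0.999, -0.001], [0.999, 0.046, -0.001], [-0.0, -0.001, -1.0]]
force: [0.2, 0.7, -5.2]
opening: 0.386
grasp_force: 30.0
```

```bash
python3 - <<'E'
from look import *
im,d,KM=look("w3",["port_mouth","coupling_grip","lever_a_paddle"],dict(port_mouth=.176,coupling_grip=.319,lever_a_paddle=.29))
st=bot.read_state();print(st["opening"],st["grasp_force"])
ims=[]
for c,R in (("scene",(60,200,200,340)),("side",(60,220,170,310))):
    im2,_=bot.capture(c); ims.append(cv2.resize(im2[R[0]:R[1],R[2]:R[3]],(390,390)))
    if c=="side":
      print(bot.pinpoint(c,"port_mouth")[:1],bot.pinpoint(c,"coupling")[:4])
save("c3",np.hstack(ims))
E
```

```text
tcp [0.5453 0.1028 0.2969] yawx 92.64 t 8.475 F [ 0.2  0.7 -5.2]
coupling_grip 0.88 [255.4 247. ] [0.5463 0.1049 0.319 ]
coupling_grip 0.68 [488.4 119.2] [0.6557 0.178  0.319 ]
lever_a_paddle 0.84 [254.6 111.6] [0.5425 0.1765 0.29  ]
lever_a_paddle 0.79 [129.8 161.1] [0.468 0.144 0.29 ]
0.3800999794118151 29.9815825978294
[{'xy': [0.4697, 0.4404], 'p': 0.58}] [{'xy': [0.31, 0.7719], 'p': 0.75}, {'xy': [0.3246, 0.5276], 'p': 0.66}]
```

View pics/c3.png

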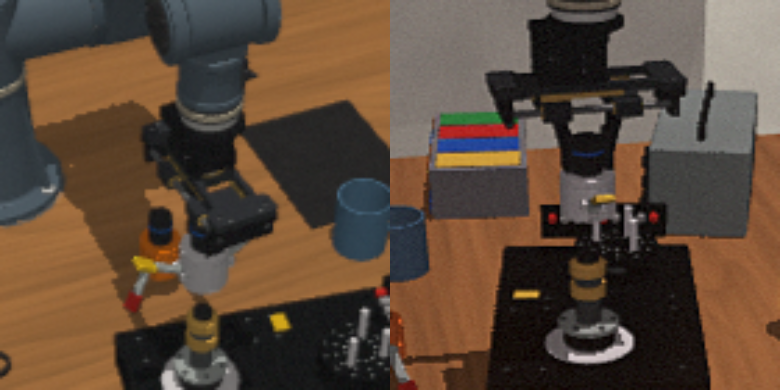

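Held upright and lined up over the port. Going down gently.

>>> {"api": "apply_moves", "payload": {"plan": [0,0.01,-0.4,0,0,0,-0.5,0,0,0,-0.3,0,0,0,-0.2,0,0,0,-0.1,0,0,0,-0.1,0,0,0,0,0]}}

```text
time_s: 9.75
position: [0.5457, 0.1038, 0.2174]
tcp_rot: [[-0.046, 0.999, -0.0], [0.999, 0.046, 0.0], [0.0, -0.0, -1.0]]
force: [-0.4, -0.1, -5.8]
opening: 0.384
grasp_force: 30.0
```

>>> {"api": "apply_moves", "payload": {"plan": [0,0,-0.08,0,0,0,-0.08,0,0,0,-0.04,0,0,0,-0.04,0,0,0,0,0]}}

```text
time_s: 10.38
position: [0.5456, 0.1038, 0.2051]
tcp_rot: [[-0.046, 0.999, -0.0], [0.999, 0.046, 0.0], [0.0, -0.0, -1.0]]
force: [-0.6, -0.4, -4.7]
opening: 0.381
grasp_force: 30.0
```

>>> {"api": "apply_moves", "payload": {"plan": [0,0,-0.06,0,0,0,-0.06,0,0,0,-0.04,0,0,0,-0.04,0,0,0,0,0]}}

```text
time_s: 11.0
position: [0.5456, 0.1038, 0.1959]
tcp_rot: [[-0.046, 0.999, 0.0], [0.999, 0.046, -0.0], [-0.0, 0.0, -1.0]]
force: [-2.9, 0.3, 0.8]
opening: 0.382
grasp_force: 30.0
```

>>> {"api": "apply_moves", "payload": {"plan": [0,0,-0.03,0,0,0,-0.03,0,0,0,0,0]}}

```text
time_s: 11.38
position: [0.5457, 0.1038, 0.1932]
tcp_rot: [[-0.046, 0.999, 0.0], [0.999, 0.046, -0.0], [-0.0, 0.0, -1.0]]
force: [-4.6, -0.9, 6.2]
opening: 0.385
grasp_force: 30.0
```

>>> {"api": "apply_moves", "payload": {"plan": [0,0,-0.03,0,0,0,-0.03,0,0,0,0,0]}}

```text
time_s: 11.75
position: [0.5457, 0.1038, 0.1907]
tcp_rot: [[-0.047, 0.999, 0.001], [0.999, 0.047, -0.0], [-0.0, 0.001, -1.0]]
force: [-5.0, 0.2, 10.0]
opening: 0.385
grasp_force: 30.0
```

>>> {"api": "apply_moves", "payload": {"plan": [-0.02,0,-0.02,0,0,0,-0.02,0,0,0,0,0]}}

```text
time_s: 12.12
position: [0.5456, 0.1038, 0.1892]
tcp_rot: [[-0.046, 0.999, 0.003], [0.999, 0.046, -0.0], [-0.0, 0.003, -1.0]]
force: [-3.3, -0.1, 10.5]
opening: 0.386
grasp_force: 30.0
```

>>> {"api": "apply_moves", "payload": {"plan": [-0.01,0,-0.03,0,0,0,-0.02,0,0,0,0,0]}}

```text
time_s: 12.5
position: [0.5456, 0.1038, 0.1869]
tcp_rot: [[-0.046, 0.999, 0.004], [0.999, 0.046, -0.0], [-0.0, 0.004, -1.0]]
force: [-4.1, 0.0, 11.3]
opening: 0.381
grasp_force: 30.0
```

>>> {"api": "apply_moves", "payload": {"plan": [0,0,-0.03,0,0,0,-0.02,0,0,0,0,0]}}

```text
time_s: 12.88
position: [0.5456, 0.1038, 0.1845]
tcp_rot: [[-0.046, 0.999, 0.004], [0.999, 0.046, -0.0], [-0.0, 0.004, -1.0]]
force: [-3.0, -0.4, 11.7]
opening: 0.382
grasp_force: 30.0
```

>>> {"api": "apply_moves", "payload": {"plan": [-0.01,0,-0.02,0,0,0,-0.02,0,0,0,0,0]}}

```text
time_s: 13.25
position: [0.5456, 0.1038, 0.1827]
tcp_rot: [[-0.046, 0.999, 0.005], [0.999, 0.046, -0.0], [-0.0, 0.005, -1.0]]
force: [-2.8, 0.3, 12.2]
opening: 0.383
grasp_force: 30.0
```

>>> {"api": "apply_moves", "payload": {"plan": [0,0,-0.02,0,0,0,-0.02,0,0,0,0,0]}}

```text
time_s: 13.62
position: [0.5455, 0.1038, 0.1811]
tcp_rot: [[-0.046, 0.999, 0.005], [0.999, 0.046, -0.0], [-0.0, 0.005, -1.0]]
force: [-4.1, -0.5, 14.8]
opening: 0.386
grasp_force: 30.0
```

>>> {"api": "apply_moves", "payload": {"plan": [0,0,-0.02,0,0,0,0,0]}}

```text
time_s: 13.88
position: [0.5456, 0.1038, 0.1804]
tcp_rot: [[-0.046, 0.999, 0.005], [0.999, 0.046, -0.0], [-0.0, 0.005, -1.0]]
force: [-4.2, -0.2, 16.1]
opening: 0.384
grasp_force: 30.0
```

Home: the force was level at about 12 N, then climbed again. Holding briefly, then easing the mount back up until the arm carries nothing.

>>> {"api": "apply_moves", "payload": {"plan": [0,0,-0.01,0,0,0,0,0,0,0,0,0]}}

```text
time_s: 14.25
position: [0.5455, 0.1038, 0.1801]
tcp_rot: [[-0.046, 0.999, 0.005], [0.999, 0.046, -0.0], [-0.0, 0.005, -1.0]]
force: [-4.3, 0.3, 16.7]
opening: 0.381
grasp_force: 30.0
```

>>> {"api": "apply_moves", "payload": {"plan": [0,0,0.04,0,0,0,0.04,0,0,0,0.03,0,0,0,0,0]}}

```text
time_s: 14.75
position: [0.5455, 0.1038, 0.1843]
tcp_rot: [[-0.046, 0.999, 0.005], [0.999, 0.046, 0.0], [-0.0, 0.005, -1.0]]
force: [-3.3, 0.5, 7.6]
opening: 0.383
grasp_force: 30.0
```

>>> {"api": "apply_moves", "payload": {"plan": [0,0,0.03,0,0,0,0.03,0,0,0,0,0]}}

```text
time_s: 15.12
position: [0.5454, 0.1038, 0.1863]
tcp_rot: [[-0.046, 0.999, 0.004], [0.999, 0.046, 0.0], [-0.0, 0.004, -1.0]]
force: [-0.6, 0.2, 4.7]
opening: 0.386
grasp_force: 30.0
```

>>> {"api": "apply_moves", "payload": {"plan": [0,0,0.03,0,0,0,0.01,0,0,0,0,0]}}

```text
time_s: 15.5
position: [0.5452, 0.1038, 0.1876]
tcp_rot: [[-0.046, 0.999, 0.003], [0.999, 0.046, 0.0], [-0.0, 0.003, -1.0]]
force: [3.6, 0.0, 1.8]
opening: 0.385
grasp_force: 30.0
```

>>> {"api": "apply_moves", "payload": {"plan": [0,0,0,0,0,0,0,0,0,0,0,0,0,0,0.3,0,0,0,0.6,0,0,0,0.7,0,0,0,0,0,0,0,0,0], "grip": -1}}

```text
time_s: 16.5
position: [0.5432, 0.1038, 0.2675]
tcp_rot: [[-0.046, 0.999, -0.0], [0.999, 0.046, 0.0], [0.0, -0.0, -1.0]]
force: [-0.3, -0.5, -1.5]
opening: 0.995
grasp_force: 0.0
```

```bash
python3 - <<'E'
from look import *
im,d,KM=look("w4",["lever_a_paddle","lever_b_paddle","coupling_grip"],dict(lever_a_paddle=.183,lever_b_paddle=.183,coupling_grip=.209))
P=cloud("w",d,d>0,KM); r,g,b=im[d>0].astype(int).T
c=[.5454,.104]; rr=np.hypot(P[:,0]-c[0],P[:,1]-c[1])
q=P[(rr<.03)&(P[:,2]>.215)&(P[:,2]<.24)]; print("griptop",len(q),((q.min(0)+q.max(0))/2).round(4),np.median(q[:,2]).round(4))
q=P[(rr<.03)&(rr>.02)&(P[:,2]>.175)&(P[:,2]<.205)]; print("shoulder",len(q),np.median(q[:,2]).round(4))
for nm,m in (("red",(r>110)&(g<60)&(b<70)),("yel",(r>140)&(g>110)&(b<90))):
    q=P[m&(rr<.11)&(P[:,2]>.14)&(P[:,2]<.23)]
    if len(q): print(nm,len(q),np.median(q,0).round(4),q.max(0).round(3),q.min(0).round(3))
E
```

```text
tcp [0.5432 0.1038 0.2675] yawx 92.66 t 16.5 F [-0.3 -0.5 -1.5]
lever_a_paddle 0.92 [258.3 112.8] [0.5432 0.1774 0.183 ]
lever_a_paddle 0.75 [120.8 165.4] [0.4231 0.1265 0.183 ]
lever_b_paddle 0.97 [260.6 272.2] [0.5531 0.0256 0.183 ]
lever_b_paddle 0.9 [421.7 158.9] [0.6897 0.1451 0.183 ]
coupling_grip 0.75 [257.2 205.8] [0.5458 0.1031 0.209 ]
coupling_grip 0.68 [ 50.4 130.9] [0.3834 0.1562 0.209 ]
griptop 1545 [0.5462 0.1049 0.2226] 0.228
shoulder 1139 0.1839
red 16 [0.533  0.1795 0.1937] [0.533 0.186 0.198] [0.533 0.174 0.188]
yel 1 [0.5392 0.0902 0.2281] [0.539 0.09  0.228] [0.539 0.09  0.228]
```

View pics/w4.png

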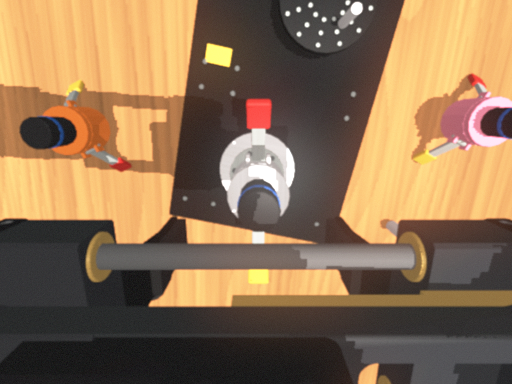

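Coupling sits with its shoulder at 0.184 and grip top at 0.228, so it is home. Both levers are up: red at (258,113), yellow at (260,275). I'll close the fingers and go above the red paddle.

>>> {"api": "apply_moves", "payload": {"plan": [-0.01,0.4,0,0,-0.01,0.7,0,0,-0.01,0.5,0,0,0,0,0,0,0,0,0,0,0,0,-0.4,0,0,0,-0.6,0,0,0,-0.2,0,0,0,0,0], "grip": 1}}

```text
time_s: 17.82
position: [0.542, 0.1832, 0.2069]
tcp_rot: [[-0.045, 0.999, -0.001], [0.999, 0.045, -0.0], [-0.0, -0.001, -1.0]]
force: [0.4, -0.2, 0.8]
opening: 0.068
grasp_force: 0.0
```

>>> {"api": "apply_moves", "payload": {"plan": [0,0,-0.15,0,0,0,-0.15,0,0,0,-0.15,0,0,0,-0.1,0,0,0,0,0]}}

```text
time_s: 18.45
position: [0.5444, 0.1863, 0.1818]
tcp_rot: [[-0.046, 0.999, 0.006], [0.999, 0.045, 0.005], [0.005, 0.006, -1.0]]
force: [0.3, 6.5, 6.1]
opening: 0.005
grasp_force: 3.5
```

```bash
python3 - <<'E'
from look import *
im,d,KM=look("w5",["lever_a_paddle","coupling_grip"],dict(lever_a_paddle=.17,coupling_grip=.205))
ims=[]
for c in ("scene","side"):
    im2,d2=bot.capture(c);K=cam(c); P=cloud(c,d2,d2>0,K); r,g,b=im2[d2>0].astype(int).T
    rr=np.hypot(P[:,0]-.5455,P[:,1]-.1045)
    for nm,m in (("red",(r>100)&(g<.45*r)&(b<.45*r)),("yel",(r>120)&(g>.6*r)&(b<.4*r))):
        q=P[m&(rr<.11)&(rr>.035)&(P[:,2]>.09)&(P[:,2]<.23)]
        if len(q)>3: print(c,nm,len(q),np.median(q,0).round(4),q.max(0).round(3),q.min(0).round(3))
    R=(95,215,210,330) if c=="scene" else (95,215,180,300)
    ims.append(cv2.resize(im2[R[0]:R[1],R[2]:R[3]],(400,400)))
save("c5",np.hstack(ims))
E
```

```text
tcp [0.5444 0.1863 0.1818] yawx 92.61 t 18.45 F [0.3 6.5 6.1]
lever_a_paddle 0.77 [ 92.7 240.9] [0.4367 0.1713 0.17  ]
lever_a_paddle 0.44 [511.  147.9] [0.7021 0.2458 0.17  ]
scene red 16 [0.547  0.1737 0.174 ] [0.556 0.191 0.179] [0.532 0.171 0.168]
scene yel 34 [0.55   0.0258 0.1921] [0.558 0.04  0.198] [0.536 0.015 0.181]
side red 4 [0.5338 0.1722 0.1715] [0.534 0.19  0.177] [0.534 0.169 0.165]
side yel 13 [0.5456 0.0184 0.1912] [0.553 0.025 0.195] [0.538 0.015 0.189]
```

View pics/c5.png

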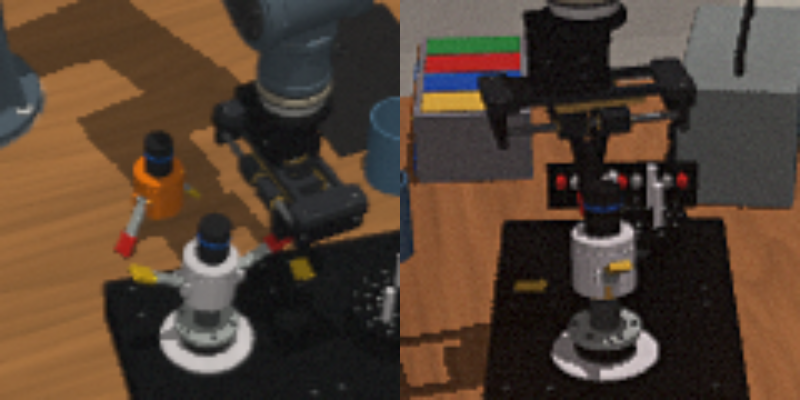

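The red paddle is under the fingers and swinging down, now around z 0.17. Coupling still upright. Continuing.

>>> {"api": "apply_moves", "payload": {"plan": [-0.03,-0.02,-0.15,0,0,0,-0.15,0,0,0,-0.15,0,0,0,-0.15,0,0,0,0,0]}}

```text
time_s: 19.32
position: [0.5423, 0.1844, 0.151]
tcp_rot: [[-0.046, 0.999, 0.004], [0.999, 0.046, 0.003], [0.003, 0.004, -1.0]]
force: [0.3, 4.8, 5.9]
opening: 0.009
grasp_force: 2.7
```

>>> {"api": "apply_moves", "payload": {"plan": [0,-0.02,-0.15,0,0,-0.03,-0.15,0,0,-0.03,-0.1,0,0,0,0,0]}}

```text
time_s: 19.82
position: [0.5422, 0.1797, 0.1309]
tcp_rot: [[-0.046, 0.999, 0.004], [0.999, 0.046, 0.002], [0.001, 0.004, -1.0]]
force: [0.5, 3.7, 5.2]
opening: 0.003
grasp_force: 2.6
```

>>> {"api": "apply_moves", "payload": {"plan": [0,-0.04,-0.13,0,0,-0.05,-0.13,0,0,-0.04,-0.1,0,0,0,0,0]}}

```text
time_s: 20.32
position: [0.5425, 0.1712, 0.1138]
tcp_rot: [[-0.047, 0.999, 0.004], [0.999, 0.047, -0.002], [-0.002, 0.004, -1.0]]
force: [-1.2, -3.9, 11.6]
opening: 0.004
grasp_force: 5.3
```

```bash
cat > lev.py <<'E'
from look import *
st=bot.read_state();print(np.round(st["position"],4),np.round(st["force"],1),st["time_s"])
for c in ("scene","side"):
    im2,d2=bot.capture(c);K=cam(c); P=cloud(c,d2,d2>0,K); r,g,b=im2[d2>0].astype(int).T
    rr=np.hypot(P[:,0]-.5455,P[:,1]-.1045)
    for nm,m in (("red",(r>70)&(g<.45*r)&(b<.45*r)),("yel",(r>90)&(g>.6*r)&(b<.4*r))):
        q=P[m&(rr<.11)&(rr>.035)&(P[:,2]>.07)&(P[:,2]<.23)]
        if len(q)>3: print(c,nm,len(q),np.median(q,0).round(4),q.max(0).round(3),q.min(0).round(3))
    q=P[(rr<.017)&(P[:,2]>.19)&(P[:,2]<.25)]
    if len(q)>5: print(c,"griptop",np.percentile(q[:,2],95).round(4))
E
python3 lev.py
```

```text
[0.5425 0.1712 0.1138] [-1.2 -3.9 11.6] 20.325
scene red 10 [0.55   0.1668 0.1046] [0.555 0.174 0.112] [0.546 0.158 0.097]
scene yel 32 [0.5502 0.0263 0.1884] [0.559 0.039 0.199] [0.537 0.017 0.175]
scene griptop 0.2267
side yel 38 [0.5444 0.1446 0.2093] [0.591 0.193 0.214] [0.51  0.012 0.186]
side griptop 0.2239
```

>>> {"api": "apply_moves", "payload": {"plan": [0,0.02,-0.04,0,0,0,-0.03,0,0,0,0,0]}}

```text
time_s: 20.8
position: [0.5426, 0.1713, 0.1111]
tcp_rot: [[-0.048, 0.999, 0.004], [0.999, 0.048, -0.004], [-0.004, 0.004, -1.0]]
force: [-0.9, -5.7, 16.1]
opening: 0.009
grasp_force: 7.4
```

The load now rises at the mount's stiffness, so lever_a is at its stop. Backing off outward and up, then looking.

>>> {"api": "apply_moves", "payload": {"plan": [0,0.1,0.15,0,0,0.3,0.3,0,0,0.2,0.8,0,0,0,1,0,0,0,1,0,0,0,0,0]}}

```text
time_s: 21.55
position: [0.5432, 0.2039, 0.2754]
tcp_rot: [[-0.047, 0.999, 0.01], [0.999, 0.047, 0.001], [0.001, 0.01, -1.0]]
force: [-0.4, 0.5, -1.4]
opening: 0.007
grasp_force: 0.0
```

```bash
python3 lev.py; python3 - <<'E'
from look import *
im,d,KM=look("w6",["lever_a_paddle"],dict(lever_a_paddle=.106))
P=cloud("w",d,d>0,KM); r,g,b=im[d>0].astype(int).T; rr=np.hypot(P[:,0]-.5455,P[:,1]-.1045)
q=P[(r>70)&(g<.45*r)&(b<.45*r)&(rr<.1)&(P[:,2]<.22)&(P[:,2]>.07)];
if len(q): print(len(q),np.median(q,0).round(4),q.max(0).round(4),q.min(0).round(4))
E
```

```text
[0.5432 0.2039 0.2754] [-0.4  0.5 -1.4] 21.55
scene red 16 [0.5483 0.1698 0.1148] [0.555 0.181 0.127] [0.533 0.16  0.1  ]
scene yel 34 [0.5483 0.0262 0.1862] [0.559 0.039 0.199] [0.535 0.014 0.177]
scene griptop 0.2316
side yel 17 [0.5426 0.0165 0.1881] [0.554 0.024 0.193] [0.537 0.014 0.182]
side griptop 0.2284
tcp [0.5401 0.2032 0.2708] yawx 92.67 t 21.65 F [ 0.1  0.2 -1. ]
lever_a_paddle 0.83 [258.6 204.2] [0.5467 0.1695 0.106 ]
lever_a_paddle 0.77 [131.4 223.7] [0.3892 0.1364 0.106 ]
261 [0.5436 0.1736 0.1134] [0.5529 0.1814 0.1233] [0.5344 0.1633 0.104 ]
```

```bash
cat > ang.py <<'E'
from look import *
def ang(n,col="red"):
    z=np.load(n+".npz"); im,d,M=z["im"],z["d"],z["M"]; KM=(cam("wrist")[0],M)
    P=cloud("w",d,d>0,KM); r,g,b=im[d>0].astype(int).T; rr=np.hypot(P[:,0]-.5455,P[:,1]-.1045)
    m=((r>70)&(g<.45*r)&(b<.45*r)) if col=="red" else ((r>90)&(g>.6*r)&(b<.45*r))
    q=P[m&(rr<.12)&(rr>.03)&(P[:,2]<.22)&(P[:,2]>.07)]
    a=np.array([-.046,.999])*(1 if col=="red" else -1)
    R=(q[:,:2]-[.5455,.1045])@a; X=np.stack([R,q[:,2]],1)
    c=np.median(X,0); w=np.linalg.svd(X-X.mean(0))[2][0]; w*=np.sign(w[0])
    v=c-[.027,.153]
    print(col,len(q),"centre",c.round(4),"len",np.hypot(*v).round(4),"slope",np.degrees(np.arctan2(w[1],w[0])).round(1),"lever rad",(np.arctan2(v[1],v[0])-4/57+.96).round(3))
    s=P[(rr<.027)&(rr>.02)&(P[:,2]>.17)&(P[:,2]<.2)]; print("shoulder",len(s),np.median(s[:,2]).round(4) if len(s) else "")
if __name__=="__main__":
    import sys
    ang(*sys.argv[1:])
E
python3 ang.py w6; python3 ang.py w4
```

```text
red 261 centre [0.069  0.1134] len 0.0577 slope -47.8 lever rad 0.134
shoulder 0 
red 703 centre [0.0728 0.1932] len 0.061 slope 31.7 lever rad 1.611
shoulder 826 0.1841
```

Lever_a measures about 0.13 rad, not quite down. I'll press its tip inward from outside, where the leverage is best.

>>> {"api": "apply_moves", "payload": {"plan": [0.02,-0.1,-0.5,0,0,0,-0.9,0,0,0,-1,0,0,0,-0.8,0,0,0,-0.38,0,0,0,0,0]}}

```text
time_s: 22.5
position: [0.5389, 0.1978, 0.0886]
tcp_rot: [[-0.046, 0.999, -0.008], [0.999, 0.046, -0.001], [-0.001, -0.008, -1.0]]
force: [-0.2, -0.1, 0.3]
opening: 0.007
grasp_force: 0.0
```

>>> {"api": "apply_moves", "payload": {"plan": [0,-0.1,0,0,0,-0.05,0,0,0,-0.05,0,0,0,0,0,0]}}

```text
time_s: 23.0
position: [0.5424, 0.1896, 0.0927]
tcp_rot: [[-0.045, 0.999, 0.002], [0.999, 0.045, 0.003], [0.003, 0.003, -1.0]]
force: [1.0, 5.8, -1.9]
opening: 0.003
grasp_force: 2.9
```

>>> {"api": "apply_moves", "payload": {"plan": [0,-0.04,0,0,0,-0.04,0,0,0,0,0,0]}}

```text
time_s: 23.38
position: [0.5419, 0.1872, 0.092]
tcp_rot: [[-0.044, 0.999, 0.002], [0.999, 0.044, 0.005], [0.005, 0.002, -1.0]]
force: [0.3, 11.2, -6.2]
opening: 0.002
grasp_force: 5.4
```

>>> {"api": "apply_moves", "payload": {"plan": [0,-0.03,0,0,0,-0.03,0,0,0,0,0,0]}}

```text
time_s: 23.75
position: [0.541, 0.1854, 0.0911]
tcp_rot: [[-0.043, 0.999, -0.0], [0.999, 0.043, 0.007], [0.007, 0.0, -1.0]]
force: [1.8, 14.4, -10.4]
opening: 0.006
grasp_force: 7.4
```

>>> {"api": "apply_moves", "payload": {"plan": [0,0,-0.04,0,0,-0.02,-0.04,0,0,0,0,0]}}

```text
time_s: 24.12
position: [0.5414, 0.1826, 0.0879]
tcp_rot: [[-0.045, 0.999, 0.0], [0.999, 0.045, 0.004], [0.004, 0.001, -1.0]]
force: [-0.4, 7.9, -4.8]
opening: 0.005
grasp_force: 4.4
```

```bash
python3 lev.py
```

```text
[0.5414 0.1826 0.0879] [-0.4  7.9 -4.8] 24.125
scene red 12 [0.5504 0.1603 0.1113] [0.555 0.165 0.124] [0.541 0.152 0.105]
scene yel 34 [0.5489 0.024  0.1885] [0.56  0.037 0.198] [0.537 0.012 0.176]
scene griptop 0.2332
side yel 30 [0.5425 0.0886 0.1858] [0.59  0.183 0.194] [0.507 0.011 0.162]
side griptop 0.2306
```

>>> {"api": "apply_moves", "payload": {"plan": [0,0.2,0,0,0,0.3,0,0,0,0,0.8,0,0,0,1,0,0,0,1,0,0,0,0.9,0,0,0,0,0,0,0,0,0]}}

```text
time_s: 25.22
position: [0.5411, 0.2054, 0.2728]
tcp_rot: [[-0.047, 0.999, -0.0], [0.999, 0.047, -0.0], [-0.0, -0.0, -1.0]]
force: [0.3, 0.2, -0.3]
opening: 0.004
grasp_force: 0.0
```

```bash
python3 lev.py; python3 - <<'E'
from look import *
look("w7",[],{})
E
python3 ang.py w7
```

```text
[0.5411 0.2054 0.2728] [ 0.3  0.2 -0.3] 25.225
scene red 12 [0.5491 0.1627 0.1077] [0.554 0.171 0.12 ] [0.54  0.154 0.097]
scene yel 33 [0.5496 0.0236 0.185 ] [0.558 0.038 0.195] [0.537 0.012 0.173]
scene griptop 0.2328
side yel 16 [0.5468 0.0164 0.1862] [0.555 0.02  0.19 ] [0.537 0.009 0.183]
side griptop 0.2287
tcp [0.5405 0.2052 0.2714] yawx 92.67 t 25.325 F [-0.3  0.3  0.2]
red 245 centre [0.0613 0.1091] len 0.0557 slope -54.5 lever rad -0.017
shoulder 0
```

Lever_a is fully down (slope -54.5°). Coupling height is unchanged and lever_b is still up. Going over to the yellow side.

>>> {"api": "apply_moves", "payload": {"plan": [0.02,-0.5,0.2,0,0.02,-0.7,0,0,0.03,-0.8,0,0,0.03,-0.7,0,0,0.03,-0.6,0,0,0.03,-0.4,0,0,0,0,-0.4,0,0,0,-0.7,0,0,0,-0.4,0,0,0,0,0]}}

```text
time_s: 26.62
position: [0.5481, 0.0207, 0.2057]
tcp_rot: [[-0.047, 0.999, -0.005], [0.999, 0.047, 0.001], [0.001, -0.005, -1.0]]
force: [0.6, -0.5, 1.0]
opening: 0.005
grasp_force: 0.0
```

>>> {"api": "apply_moves", "payload": {"plan": [0,0,-0.15,0,0,-0.02,-0.15,0,0,-0.03,-0.15,0,0,-0.03,-0.15,0,0,0,0,0]}}

```text
time_s: 27.25
position: [0.5506, 0.0146, 0.1784]
tcp_rot: [[-0.047, 0.999, 0.002], [0.999, 0.047, -0.003], [-0.003, 0.002, -1.0]]
force: [-0.7, -3.8, 6.0]
opening: 0.002
grasp_force: 2.7
```

>>> {"api": "apply_moves", "payload": {"plan": [0,-0.02,-0.15,0,0,-0.02,-0.15,0,0,0,-0.15,0,0,0,-0.15,0,0,0,0,0]}}

```text
time_s: 27.88
position: [0.5507, 0.0132, 0.1481]
tcp_rot: [[-0.047, 0.999, 0.002], [0.999, 0.047, -0.002], [-0.002, 0.002, -1.0]]
force: [1.3, -3.4, 3.5]
opening: 0.002
grasp_force: 2.4
```

>>> {"api": "apply_moves", "payload": {"plan": [0,0,-0.15,0,0,0.02,-0.15,0,0,0.03,-0.1,0,0,0.04,-0.06,0,0,0,0,0]}}

```text
time_s: 28.5
position: [0.5502, 0.0191, 0.1253]
tcp_rot: [[-0.046, 0.999, 0.001], [0.999, 0.046, 0.0], [0.0, 0.001, -1.0]]
force: [1.1, -1.7, 4.9]
opening: 0.003
grasp_force: 2.3
```

>>> {"api": "apply_moves", "payload": {"plan": [0,0.04,-0.1,0,0,0.06,-0.1,0,0,0.06,-0.1,0,0,0,0,0]}}

```text
time_s: 29.0
position: [0.55, 0.0273, 0.1102]
tcp_rot: [[-0.046, 0.999, 0.001], [0.999, 0.046, 0.001], [0.001, 0.001, -1.0]]
force: [1.1, -1.0, 5.2]
opening: 0.005
grasp_force: 2.3
```

>>> {"api": "apply_moves", "payload": {"plan": [0,0.06,-0.08,0,0,0.04,-0.06,0,0,0,0,0]}}

```text
time_s: 29.38
position: [0.5501, 0.0318, 0.1034]
tcp_rot: [[-0.046, 0.999, 0.001], [0.999, 0.046, -0.0], [-0.0, 0.001, -1.0]]
force: [0.2, -1.6, 7.0]
opening: 0.005
grasp_force: 2.6
```

>>> {"api": "apply_moves", "payload": {"plan": [0,0.02,-0.04,0,0,0.02,-0.04,0,0,0,0,0]}}

```text
time_s: 29.75
position: [0.5507, 0.0329, 0.1002]
tcp_rot: [[-0.047, 0.999, 0.002], [0.999, 0.047, -0.002], [-0.002, 0.002, -1.0]]
force: [-1.0, -4.7, 10.5]
opening: 0.007
grasp_force: 4.8
```

>>> {"api": "apply_moves", "payload": {"plan": [0,0.02,-0.03,0,0,0,0,0]}}

```text
time_s: 30.0
position: [0.551, 0.0334, 0.0991]
tcp_rot: [[-0.047, 0.999, 0.003], [0.999, 0.047, -0.003], [-0.003, 0.003, -1.0]]
force: [-0.9, -6.2, 12.8]
opening: 0.006
grasp_force: 7.7
```

```bash
python3 lev.py
```

```text
[0.551  0.0334 0.0991] [-0.9 -6.2 12.8] 30.0
scene red 14 [0.5494 0.166  0.105 ] [0.553 0.171 0.118] [0.536 0.153 0.097]
scene griptop 0.226
side yel 47 [0.5426 0.0132 0.1948] [0.594 0.053 0.201] [0.519 0.002 0.087]
```

>>> {"api": "apply_moves", "payload": {"plan": [0,-0.1,0.1,0,0,-0.4,0.2,0,0,-0.6,0.8,0,0,-0.6,1,0,0,-0.5,0.9,0,0,0,0.5,0,0,0,0,0,0,0,0,0]}}

```text
time_s: 31.1
position: [0.5483, -0.0748, 0.2709]
tcp_rot: [[-0.046, 0.999, -0.003], [0.999, 0.046, 0.001], [0.002, -0.003, -1.0]]
force: [-0.8, 0.1, -0.2]
opening: 0.007
grasp_force: 0.0
```

```bash
python3 lev.py; python3 - <<'E'
from look import *
look("w8",[],{})
E
python3 ang.py w8 yel; python3 ang.py w8 red
```

```text
[ 0.5483 -0.0748  0.2709] [-0.8  0.1 -0.2] 31.1
scene red 13 [0.5504 0.1617 0.1097] [0.554 0.17  0.118] [0.539 0.154 0.101]
scene yel 31 [0.549  0.0387 0.1086] [0.56  0.049 0.118] [0.537 0.03  0.099]
scene griptop 0.2328
side yel 54 [0.5449 0.0393 0.1079] [0.555 0.049 0.119] [0.536 0.03  0.098]
side griptop 0.229
tcp [ 0.5483 -0.0746  0.2704] yawx 92.68 t 31.2 F [0.6 0.2 1.1]
yel 300 centre [0.0635 0.1096] len 0.0567 slope -53.9 lever rad 0.018
shoulder 287 0.1841
red 0 centre [nan nan] len nan slope 0.0 lever rad nan
shoulder 287 0.1841
  return _methods._mean(a, axis=axis, dtype=dtype,
  ret = um.true_divide(
ang.py:9: RuntimeWarning: Mean of empty slice.
  c=np.median(X,0); w=np.linalg.svd(X-X.mean(0))[2][0]; w*=np.sign(w[0])
```

View pics/w8.png

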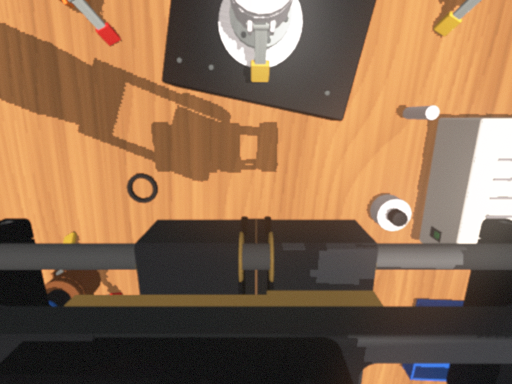

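The picture shows the yellow lever hanging fully down at (260,70), measured at 0.02 rad. The red one is unchanged at its stop, the coupling's shoulder is still at 0.184, and the arm is clear.

```bash
python3 -c "
from rig import bot
print(bot.hand_in())"
```

```text
the job is handed in; nothing more can be done
None
```

I handed the job in after about 31 s of the 72 s allowed, but no verdict came back: by my measurements the coupling is fully home on the adaptor, both levers are at their stops (about -0.02 and 0.02 rad), the arm is clear, and I saw no contact with any bystander.

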